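# Fetch the dosing cup from behind the bottles

## Robot

A 6-joint arm with a two-finger parallel gripper is mounted at the origin on the work surface. World frame = base frame: x ahead of the robot, y to its left, z up, the work surface at z = 0. Lengths are in mm, angles in rad, forces in N, time in s.
With the tool pointing down it reaches from about 275 to 750 mm from the base axis. Payload 10.2 kg.
Tool frame: the origin (TCP) lies midway between the tips of the shut fingers; the grasp point (between the pads) lies 19 mm behind it; z points along the fingers, y is the line along which they close (so a half turn about z gives the same grasp; the last joint's range is limited). The gripper opens to 85 mm and grips with 20 to 120 N. Pads are 22 mm wide; open, the fingers measure 114 mm over their backs; the gripper's body (76 mm by 85 mm) begins 54 mm behind the grasp point. The pads swing forward as they close: fully open they stand 13 mm farther back than shut.
Start: joints at [0.99, 0.313, 1.498, -0, 1.331, -0.223], TCP at [183.875, 491.753, 231.294] pointing down, gripper open.
Joint ranges: [-2.94, 2.94], [-0.97, 2.17], [0.19, 2.56], [-1.23, 4.37], [0.02, 3.11], [-2.88, 2.88]. Speed limits (rad/s): [2.39, 2.39, 3.01, 3.14, 3.14, 3.14].

## Interface

Orientations are given as a unit quaternion [w, x, y, z].
In Python, from rig import ctrl gives the robot as it stands.
- The arm moves only by the tool send_rows, never from a script. Its argument "targets" is a list of rows, each an object with "offset": the shift along the world's x, y, z in cm, a list of three; "spin": the turn about the world's z in rad. A call has 1 to 8 rows; each row is the pose to reach, as a shift and turn from the pose commanded when the call began; what a row does not reach only later rows make up. A row lasts 1/12 s, in which the tool goes at most 41.7 mm and 7.16 degrees, less where a joint would pass 70% of its speed; a pose out of reach is approached as far as the arm can. A call with a gripper value outside its range is refused whole. "grip" is the opening, from 0 (shut) to 1 (fully open), set as the call begins (left out, the last holds). The fingers move at their own pace and stop on an object; "squeeze" is the grip in N (left out, the last holds). Time passes only in rows, so rows that repeat a pose let the fingers close. It gives the time, the measured TCP pose, the force, the opening and the grip force at its end, in the units of the state.
- ctrl.sense(): the state, without advancing time (a new reading comes with each control period).
- ctrl.capture(name): name is "scene" or "side" or "wrist"; returns (picture, depth): 420x560x3 uint8, red, green, blue; 420x560 float32, mm along the optical axis (not along the pixel's ray), 0 where there is no reading.
- ctrl.calibration(name): a dict with "fx", "fy", "cx", "cy" (pixels), "view" (4x4, takes a point from world to camera coordinates); the wrist camera has in their place "mount" (4x4, takes a point from camera to tool coordinates, whose origin is the TCP and whose axes are the flange's). Camera axes: x right, y down, z forward; pixel columns grow to the right and rows downward; lengths in mm; the calibration is good to about 2 mm. The wrist camera is an equidistant fisheye: a pixel r from the principal point sees the ray r / f radians off the axis. A picture is of the moment at which its call begins: read the wrist's pose just before it. calibration takes no time and is no camera call.
- ctrl.finish_job(): hands the job in; it is judged then, once.
Trained networks look in the newest picture that a camera, given by its name, has taken for a name from the list of things; names that differ only in an ending like _2 or _b are one class to them, and where a whole thing is asked for, a point or a joint stands for the part that bears it (a point fixed in the world has none). Each returns a list of dicts, best first, with "conf" (0 to 1); they miss things now and then, are a little off and sometimes report something else, mostly with a low value. They report only what shows in the picture. A call takes as long as a camera call. They do not tell look-alikes from the thing itself.
- ctrl.search_frame(camera, query): "box" ([left, top, right, bottom] in pixels, round what is visible of it).
- ctrl.place_of(camera, query): "uv" ([column, row] in pixels: a listed point, or the origin of a listed thing).
The state is a dict: "time_s": time; "joints": joint angles; "dq": joint speeds; "tau": joint torques, N m; "eef_pos": TCP position; "ee_rot": TCP orientation; "force": force on the tool from outside, world axes, zero at the start; "wrist_torque": the same for the moment, N m; "grip_width": opening from 0.0 (shut) to 1.0 (fully open); "grip_force": force on a finger pad.
Only numpy, scipy, OpenCV 4.12 (cv2) and the standard library are available. Lean on these libraries where they do the work, as an engineer would, in place of code of your own. Each camera call takes 0.05 s, during which the arm holds its last target. There are 200 camera calls.

## Task

The frosted medicine cup stands in the rear cell of its white compartment tray, behind two amber bottles. First set both bottles aside, standing in the shallow steel tray, then stand the cup in the middle of the round cork pad at the foot of the counting board's channel, and after that put each bottle back upright in the very cell it came from. Tip none of them over, and leave the two jars, the vial and the pill case in the neighbouring trays where they are.

Things in the scene. Friction and masses are not known exactly. Their poses are not given: they have to be found in the camera images.
- cup_center (a point): Frosted glass medicine cup, open above: 50 tall, 40 across the base, 46 across the rim, walls 2.5, about 70 g. The point is on its axis half-way up (25 above its underside), z up; there it is 43 across. It starts upright in the rear cell of bin_a.
- tall_bottle_center (a point): Tall narrow-necked amber syrup bottle with white cap and paper label, about 160 g: 112 tall, round body 46 across up to 78 above the underside, then neck and cap 30 across. The point is on its axis half-way up (56 above its underside), z up. It starts in the front or the middle cell of bin_a (the squat bottle has the other one).
- squat_bottle_center (a point): Squat wide-mouthed amber bottle with broad white cap and paper label, about 130 g: 90 tall, round body 50 across up to 68 above the underside, cap 42 across above. The point is on its axis half-way up (45 above its underside), z up. It starts in the front or the middle cell of bin_a.
- bin_a: White tray holding cup and bottles, fixed; two like it beside it, 100 apart. 204 (x) by 70 (y), open above. Origin: centre of underside; z up, +x from front to rear cell, away from the robot. Three cells in file, centres at x = -67 (front), 0, +67 (rear), each 64 square inside; floor 3 above the counter, walls and ribs 3 thick, 7 high. Each thing starts within 3 mm of its cell's centre.
- steel_tray: Shallow rectangular steel tray, empty, fixed to the counter: the side area. 210 long (x) by 140 wide (y) outside, walls 3 thick and 10 high, rim bead to 12. Origin: centre of its underside; inner floor 3 above that. It lies to the left or to the right of the compartment trays.
- cork_pad (a point): Top centre of the round brown cork pad, 56 across, 9.5 above the counter, on the 8 high foot of the fixed bamboo counting board; z up. +x points from the robot up the channel: from x = 30 (spout lip) and 36 (full width, 150) the deck rises, 62 high at its front, rails to 72, about 90 at its rear. Close the gripper along the point's y, not x. The board lies across the white trays from the steel tray.
- wide_jar_center (a point): Bystander: low white ointment jar, 57 across, 39 tall, in a neighbouring tray. Point: on its axis half-way up.
- small_jar_center (a point): Bystander: small white ointment jar, 39 across, 33 tall, in a neighbouring tray. Point: on its axis half-way up.
- vial_center (a point): Bystander: amber tablet vial with white cap, 35 across, 53 tall, in a neighbouring tray. Point: on its axis half-way up.
- pill_case_center (a point): Bystander: red pocket pill case, 54 x 40 x 18 tall, lying in a neighbouring tray. Point: its centre.
Things that resemble listed ones, but are neither listed nor needed, are in the scene too. Leave any blue or green look-alike of the part that bears cup_center alone.

How it is judged (in metres and radians):
On the way, in this order (a step that is already met when the one before it is completed fails the run):
1. both bottles stand released in the steel tray while the cup is still in its cell (x of tall_bottle_center in the frame of steel_tray between -0.09 and 0.09 m and y of tall_bottle_center in the frame of steel_tray between -0.06 and 0.06 m and z of tall_bottle_center in the frame of steel_tray between 0.054 and 0.065 m and angle between each of tall_bottle_center, squat_bottle_center's own z axis and vertical below 0.12 rad and contact force between the fingers and tall_bottle below 0.05 N and linear speed of each of tall_bottle, squat_bottle below 0.02 m/s and x of squat_bottle_center in the frame of steel_tray between -0.09 and 0.09 m and y of squat_bottle_center in the frame of steel_tray between -0.06 and 0.06 m and z of squat_bottle_center in the frame of steel_tray between 0.043 and 0.054 m and contact force between the fingers and squat_bottle below 0.05 N and distance of cup_center from where it was at the start of the episode below 0.03 m), for 0.2 s.
2. the cup stands released in the middle of the cork pad (horizontal distance between cup_center and cork_pad below 0.012 m and z of cup_center in the frame of cork_pad between 0.02 and 0.03 m and angle between cup_center's own z axis and vertical below 0.12 rad and contact force between the fingers and cup below 0.05 N and linear speed of cup below 0.02 m/s), for 0.2 s.
At the end, for the whole second after the job is handed in: The cup stands upright, released and at rest on the cork pad, its axis within 12 mm of the pad's centre; each bottle stands upright, released and at rest in its own cell, within 15 mm of where it stood at the start (all of step 2 and distance of each of tall_bottle_center, squat_bottle_center from where it was at the start of the episode below 0.015 m and angle between each of tall_bottle_center, squat_bottle_center's own z axis and vertical below 0.12 rad and contact force between the fingers and tall_bottle below 0.05 N and linear speed of each of tall_bottle, squat_bottle below 0.02 m/s and contact force between the fingers and squat_bottle below 0.05 N); the robot touches nothing.
It fails at once if the cup or one of the two bottles is tipped over (by more than 40 degrees) (angle between any of cup_center, tall_bottle_center, squat_bottle_center's own z axis and vertical above 0.7 rad).
It fails at once if a jar, the vial or the pill case in the neighbouring trays is moved by more than 20 mm (distance of any of wide_jar_center, small_jar_center, vial_center, pill_case_center from where it was at the start of the episode above 0.02 m).
It also fails if it takes over 128 s, if anything falls off the work surface, if the arm or the gripper's body presses on something with over 40 N, if the wrist force passes 120 N, or if a joint passes its speed limit or range.

## Working session

There is one attempt and no reset: what is moved stays moved. The work goes in short steps, Python scripts to look and compute and a tool call to move; the robot and the scene stay as the last step left them, time stands still between calls to the robot, and variables do not carry over. Pictures are saved under pics/ and viewed, at most 14 in all, crops included, and the job is handed in when it is done.

Besides the shell and the picture viewer there is one more tool, called after "Emit:" as name([rows], argument=value, ...), one row to a line, values as JSON. send_rows: Moves the arm, as the interface text tells. Its arguments: {"type":"object","properties":{"targets":{"type":"array"},"grip":{"type":"number"},"squeeze":{"type":"number"}},"required":["targets"]}

```bash
mkdir -p pics; cat > h.py <<'E'
import numpy as np, cv2
from rig import ctrl
def world(cam,uv,depth):
    c=ctrl.calibration(cam); u,v=uv
    p=np.array([(u-c['cx'])/c['fx']*depth,(v-c['cy'])/c['fy']*depth,depth,1])
    return (np.linalg.inv(np.array(c['view']))@p)[:3]
def onplane(cam,uv,z):
    a=world(cam,uv,100.);b=world(cam,uv,1000.)
    return a+(b-a)*(z-a[2])/(b[2]-a[2])
E
python3 - <<'E'
from h import *
for cam in ['scene','side']:
    im,d=ctrl.capture(cam); cv2.imwrite(f'pics/{cam}1.png',im[:,:,::-1]); np.save(cam+'.npy',d)
    for q,z in [('cup_center',28),('tall_bottle_center',59),('squat_bottle_center',48),('bin_a',0),('steel_tray',0),('cork_pad',9.5),('wide_jar_center',22),('small_jar_center',20),('vial_center',30),('pill_case_center',12)]:
        for r in ctrl.place_of(cam,q)[:3]:
            print(cam,q,round(r['conf'],2),np.round(r['uv']),np.round(onplane(cam,r['uv'],z)))
s=ctrl.sense();print(s['time_s'],s['eef_pos'],s['ee_rot'])
E
```

```text
scene cup_center 0.97 [285. 323.] [642. 222.  28.]
scene cup_center 0.8 [300. 365.] [661. 312.  28.]
scene cup_center 0.66 [257. 274.] [634.  91.  28.]
scene tall_bottle_center 0.97 [315. 243.] [492. 103.  59.]
scene squat_bottle_center 0.82 [292. 258.] [553. 104.  48.]
scene bin_a 0.57 [285. 271.] [567. 101.   0.]
scene steel_tray 0.7 [382. 321.] [458. 310.   0.]
scene cork_pad 0.7 [249. 148.] [ 447. -299.   10.]
scene cork_pad 0.22 [284. 271.] [573. 104.  10.]
scene wide_jar_center 0.65 [284. 223.] [507.  -6.  22.]
scene small_jar_center 0.66 [237. 250.] [638.   4.  20.]
scene small_jar_center 0.18 [259. 272.] [625.  82.  20.]
scene small_jar_center 0.18 [382. 328.] [476. 329.  20.]
scene vial_center 0.82 [225. 212.] [ 614. -104.   30.]
scene pill_case_center 0.64 [247. 211.] [562. -94.  12.]
side cup_center 0.93 [171. 354.] [657. 303.  28.]
side cup_center 0.84 [215. 255.] [630.  89.  28.]
side cup_center 0.79 [193. 309.] [642. 214.  28.]
side squat_bottle_center 0.92 [249. 256.] [561.  98.  48.]
side bin_a 0.62 [251. 267.] [560.  87.   0.]
side steel_tray 0.56 [289. 376.] [464. 304.  -0.]
side cork_pad 0.21 [213. 256.] [638.  75.  10.]
side wide_jar_center 0.76 [280. 230.] [513.   1.  22.]
side small_jar_center 0.86 [216. 230.] [643.  15.  20.]
side small_jar_center 0.66 [248. 257.] [566.  79.  20.]
side vial_center 0.6 [237. 192.] [619. -92.  30.]
side pill_case_center 0.81 [266. 199.] [556. -96.  12.]
1.1 [183.88777155 491.76183036 231.30120171] [2.85459779e-06 1.77955381e-01 9.84038557e-01 1.39437167e-05]
```

View pics/scene1.png

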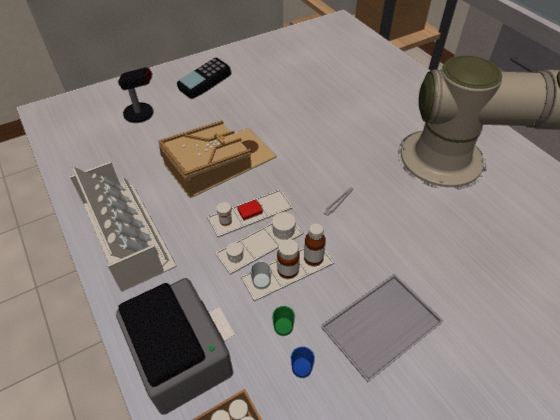

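View pics/side1.png

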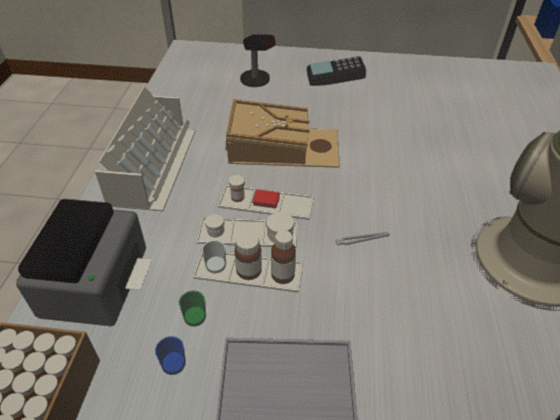

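The frosted cup is at scene (261,275). The tall bottle (315,245) is in front and the squat one (289,260) in the middle. The steel tray is at (382,323), and the cork pad at scene (249,147), side (320,146). Next I'll go above the bin.

Emit:
send_rows([
  {"offset":[2.5,-2.6,0.8],"spin":0.1},
  {"offset":[5,-5.2,1.6],"spin":0.2},
  {"offset":[7.5,-7.8,2.4],"spin":0.3},
  {"offset":[10,-10.4,3.2],"spin":0.358},
  {"offset":[12.5,-13,4],"spin":0.358},
  {"offset":[15,-15.6,4.8],"spin":0.358},
  {"offset":[17.5,-18.2,5.6],"spin":0.358},
  {"offset":[20,-20.8,6.4],"spin":0.358},
], grip=1)

```text
time_s: 1.77
eef_pos: [384.8, 282.3, 295.9]
ee_rot: [0.0, -0.0, 1.0, 0.0]
force: [0.3, 0.9, -0.2]
grip_width: 0.999
grip_force: 0.0
```

Emit:
send_rows([
  {"offset":[2.5,-2.6,0.6],"spin":0},
  {"offset":[5,-5.2,0.6],"spin":0},
  {"offset":[7.5,-7.8,0.6],"spin":0},
  {"offset":[10,-10.4,0.6],"spin":0},
  {"offset":[12.6,-13,0.6],"spin":0},
  {"offset":[15.1,-15.6,0.6],"spin":0},
  {"offset":[17.6,-18.4,0.6],"spin":0},
  {"offset":[17.6,-18.4,0.6],"spin":0},
])

```text
time_s: 2.43
eef_pos: [562.8, 95.0, 299.9]
ee_rot: [-0.0, 0.002, 1.0, -0.001]
force: [-0.2, -0.1, -1.3]
grip_width: 1.001
grip_force: 0.0
```

```bash
cat >> h.py <<'E'
from scipy.spatial.transform import Rotation as R
def T():
    s=ctrl.sense(); q=s['ee_rot']; M=np.eye(4); M[:3,:3]=R.from_quat([q[1],q[2],q[3],q[0]]).as_matrix(); M[:3,3]=s['eef_pos']; return M
def wray(uv,M):
    c=ctrl.calibration('wrist'); dx,dy=uv[0]-c['cx'],uv[1]-c['cy']; r=np.hypot(dx,dy); th=r/c['fx']
    d=np.array([np.sin(th)*dx/r,np.sin(th)*dy/r,np.cos(th)]); C=M@np.array(c['mount'])
    return C[:3,3],C[:3,:3]@d
def wplane(uv,z,M):
    o,d=wray(uv,M); return o+d*(z-o[2])/d[2]
def wproj(P,M):
    c=ctrl.calibration('wrist'); C=np.linalg.inv(M@np.array(c['mount'])); p=C[:3,:3]@P+C[:3,3]
    th=np.arctan2(np.hypot(p[0],p[1]),p[2]); a=np.arctan2(p[1],p[0]); return c['cx']+c['fx']*th*np.cos(a),c['cy']+c['fx']*th*np.sin(a)
def cloud(d,M):
    c=ctrl.calibration('wrist'); v,u=np.mgrid[:d.shape[0],:d.shape[1]]
    dx,dy=u-c['cx'],v-c['cy']; r=np.hypot(dx,dy)+1e-9; th=r/c['fx']; t=np.tan(np.minimum(th,1.5))
    p=np.stack([d*t*dx/r,d*t*dy/r,d],-1); C=M@np.array(c['mount']); P=p@C[:3,:3].T+C[:3,3]; P[d==0]=np.nan; return P
def wshot(name):
    M=T(); im,d=ctrl.capture('wrist'); cv2.imwrite(f'pics/{name}.png',im[:,:,::-1]); np.savez(name,im=im,d=d,M=M); return im,d,M
E
python3 - <<'E'
from h import *
s=ctrl.sense();print(s['time_s'],s['eef_pos'],s['ee_rot'],s['joints'])
c=ctrl.calibration('wrist');print({k:np.round(v,2) for k,v in c.items()})
im,d,M=wshot('w1')
for q,z in [('cup_center',28),('tall_bottle_center',59),('squat_bottle_center',48),('bin_a',0),('steel_tray',0),('cork_pad',9.5),('wide_jar_center',22),('small_jar_center',20)]:
    for r in ctrl.place_of('wrist',q)[:3]: print(q,round(r['conf'],2),np.round(r['uv']),np.round(wplane(r['uv'],z,M)))
P=cloud(d,M)
for lo,hi in [(105,122),(86,100),(45,60)]:
    m=(P[...,2]>lo)&(P[...,2]<hi)&(abs(P[...,1]-95)<60)&(abs(P[...,0]-570)<130)
    n,l,st,ce=cv2.connectedComponentsWithStats(m.astype(np.uint8))
    for i in range(1,n):
        if st[i,4]>40:
            Q=P[l==i]; print(lo,st[i,4],np.round(Q.min(0)),np.round(Q.max(0)),np.round(np.median(Q,0)))
E
```

```text
2.4333 [562.75666913  95.01314191 299.94846704] [-3.97689939e-04  2.41278997e-03  9.99996799e-01 -6.49104873e-04] [-3.73512963e-02  3.80978903e-01  1.22632659e+00 -1.32604895e-03
  1.53503674e+00 -1.60327413e+00]
{'fx': np.float64(325.19), 'fy': np.float64(325.19), 'cx': np.float64(272.79), 'cy': np.float64(211.58), 'mount': array([[   0.  ,   -0.96,   -0.28,   71.41],
       [   1.  ,    0.  ,    0.  ,   -1.49],
       [   0.  ,   -0.28,    0.96, -143.32],
       [   0.  ,    0.  ,    0.  ,    1.  ]])}
cup_center 0.94 [416. 242.] [661. 303.  28.]
cup_center 0.78 [359. 229.] [639. 212.  28.]
cup_center 0.73 [276. 225.] [632.  97.  28.]
tall_bottle_center 0.96 [280. 123.] [496. 102.  59.]
squat_bottle_center 0.92 [275. 179.] [565.  96.  48.]
steel_tray 0.88 [428. 107.] [464. 317.   0.]
steel_tray 0.4 [140. 170.] [ 558. -101.    0.]
cork_pad 0.72 [ 25. 111.] [ 446. -311.   10.]
wide_jar_center 0.63 [199. 142.] [519.  -3.  22.]
small_jar_center 0.73 [209. 235.] [648.   4.  20.]
105 721 [481.  86. 112.] [511. 117. 118.] [495. 102. 116.]
86 1165 [540.  77.  87.] [584. 120.  96.] [561.  98.  94.]
45 59 [538.  75.  46.] [552. 115.  60.] [540.  95.  55.]
45 331 [606.  72.  45.] [652. 116.  56.] [634.  95.  53.]
```

View pics/w1.png

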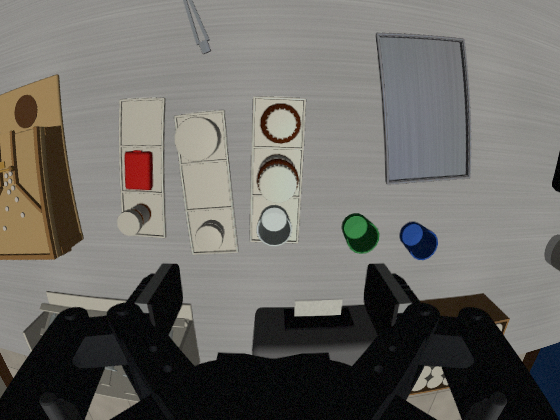

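Emit:
send_rows([
  {"offset":[-1.6,0.1,-2.5],"spin":-0.02},
  {"offset":[-3.2,0.2,-5],"spin":-0.04},
  {"offset":[-4.8,0.2,-7.5],"spin":-0.06},
  {"offset":[-6.0,0.2,-9.5],"spin":-0.06},
  {"offset":[-6.4,0.2,-10],"spin":-0.06},
  {"offset":[-6.4,0.2,-10],"spin":-0.06},
  {"offset":[-6.4,0.2,-10],"spin":-0.06},
])

```text
time_s: 3.47
eef_pos: [496.8, 101.9, 202.6]
ee_rot: [0.001, 0.03, 1.0, 0.0]
force: [0.0, 0.3, 0.8]
grip_width: 1.001
grip_force: 0.0
```

```bash
python3 - <<'E'
from h import *
z=np.load('w1.npz'); M=z['M']
for uv in [(377,33),(464,38),(469,178),(387,183)]: print('tray',np.round(wplane(uv,12,M)))
for uv in [(254,98),(305,98),(299,242),(250,242)]: print('bin',np.round(wplane(uv,8,M)))
print('board edge', wplane((58,77),8,M), wplane((82,240),60,M))
im,d,M=wshot('w2'); print(M[:3,3],ctrl.sense()['time_s'])
P=cloud(d,M)
for lo,hi in [(105,122),(86,100),(45,60)]:
    m=(P[...,2]>lo)&(P[...,2]<hi)&(abs(P[...,1]-95)<50)&(abs(P[...,0]-570)<120)
    n,l,st,ce=cv2.connectedComponentsWithStats(m.astype(np.uint8))
    for i in range(1,n):
        if st[i,4]>60:
            Q=P[l==i]; print(lo,st[i,4],np.round(Q.min(0)),np.round(Q.max(0)),np.round(np.median(Q,0)))
im,d=ctrl.capture('scene')
c=ctrl.calibration('scene')
v,u=np.mgrid[:420,:560]
W=np.stack([(u-c['cx'])/c['fx']*d,(v-c['cy'])/c['fy']*d,d],-1); V=np.linalg.inv(np.array(c['view'])); W=W@V[:3,:3].T+V[:3,3]
# cork: dark brown near (249,147)
hsv=cv2.cvtColor(im,cv2.COLOR_RGB2HSV)
print(im[147,249],im[155,262],W[147,249])
sub=(abs(u-249)<22)&(abs(v-147)<18)&(im.sum(-1)<(int(im[147,249].sum())+int(im[155,262].sum()))/2)&(abs(W[...,2]-9.5)<5)
n,l,st,ce=cv2.connectedComponentsWithStats(sub.astype(np.uint8)); i=1+st[1:,4].argmax()
print('cork',st[i],ce[i],onplane('scene',ce[i],9.5), W[l==i].min(0),W[l==i].max(0))
E
```

```text
tray [366. 235.  12.]
tray [352. 376.  12.]
tray [565. 394.  12.]
tray [576. 254.  12.]
bin [463.  69.   8.]
bin [463. 136.   8.]
bin [664. 131.   8.]
bin [664.  60.   8.]
board edge [ 402.40039026 -235.87499504    8.        ] [ 645.15420873 -181.48280703   60.        ]
[496.80424522 101.85646382 202.6133591 ] 3.5167
105 1340 [480.  86. 105.] [511. 117. 118.] [494. 102. 115.]
86 303 [477.  84.  86.] [498. 119. 100.] [483. 102.  88.]
86 1708 [541.  77.  86.] [584. 121.  96.] [560.  99.  94.]
45 105 [472.  82.  45.] [484. 122.  60.] [474. 103.  52.]
45 283 [537.  74.  45.] [560. 124.  60.] [540.  99.  54.]
45 457 [607.  72.  45.] [651. 117.  56.] [638.  93.  52.]
[85 53 30] [189 150 104] [ 444.79513537 -300.7986202    10.44762636]
cork [242 140  17  13 131] [250.45801527 145.0610687 ] [ 436.93957528 -306.8466446     9.5       ] [ 417.1388463  -334.66620658    5.03367989] [ 453.42598784 -277.45314473   12.21419774]
```

View pics/w2.png

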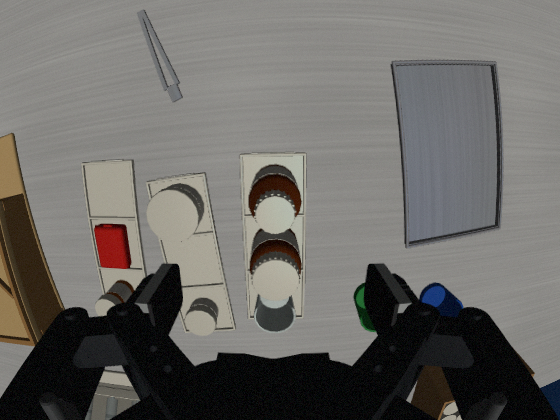

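Emit:
send_rows([
  {"offset":[0,0,-3],"spin":0},
  {"offset":[0,0,-6.5],"spin":0},
  {"offset":[0,0,-10],"spin":0},
  {"offset":[0,0,-13],"spin":0},
  {"offset":[0,0,-14.7],"spin":0},
  {"offset":[0,0,-15.2],"spin":0},
  {"offset":[0,0,-15.2],"spin":0},
])

```text
time_s: 4.15
eef_pos: [496.3, 101.7, 49.0]
ee_rot: [-0.0, 0.03, 1.0, 0.0]
force: [0.3, 0.8, 0.5]
grip_width: 1.001
grip_force: 0.0
```

Emit:
send_rows([
  {"offset":[0,0,0],"spin":0},
  {"offset":[0,0,0],"spin":0},
  {"offset":[0,0,0],"spin":0},
  {"offset":[0,0,0],"spin":0},
  {"offset":[0,0,0],"spin":0},
  {"offset":[0,0,0],"spin":0},
  {"offset":[0,0,0],"spin":0},
  {"offset":[0,0,0],"spin":0},
], grip=0.3, squeeze=30)

```text
time_s: 4.82
eef_pos: [496.8, 101.9, 50.6]
ee_rot: [0.001, 0.03, 1.0, 0.0]
force: [0.7, 2.2, 6.6]
grip_width: 0.53
grip_force: 29.9
```

Emit:
send_rows([
  {"offset":[0,0,1],"spin":0},
  {"offset":[0,0,3],"spin":0},
  {"offset":[0,0,5],"spin":0},
  {"offset":[-0.7,2,6],"spin":0},
  {"offset":[-1.8,5,6],"spin":0},
  {"offset":[-2.9,8,6],"spin":0},
  {"offset":[-4,11,6],"spin":0},
  {"offset":[-5.1,14,6],"spin":0},
])

```text
time_s: 5.48
eef_pos: [444.2, 243.0, 110.2]
ee_rot: [0.0, 0.03, 1.0, 0.0]
force: [0.8, 0.1, -2.1]
grip_width: 0.529
grip_force: 31.3
```

Emit:
send_rows([
  {"offset":[-1.1,3,0],"spin":0},
  {"offset":[-2.1,5.5,0],"spin":0},
  {"offset":[-2.5,6.7,-0.5],"spin":0},
  {"offset":[-2.5,7,-2.5],"spin":0},
  {"offset":[-2.5,7,-4.5],"spin":0},
  {"offset":[-2.5,7,-5.6],"spin":0},
  {"offset":[-2.5,7,-5.8],"spin":0},
  {"offset":[-2.5,7,-5.9],"spin":0},
])

```text
time_s: 6.15
eef_pos: [420.1, 311.4, 50.4]
ee_rot: [-0.0, 0.03, 1.0, -0.0]
force: [-1.4, 0.7, 1.3]
grip_width: 0.531
grip_force: 31.0
```

Emit:
send_rows([
  {"offset":[0,0,-0.05],"spin":0},
  {"offset":[0,0,-0.1],"spin":0},
  {"offset":[0,0,-0.1],"spin":0},
  {"offset":[0,0,-0.1],"spin":0},
])

```text
time_s: 6.48
eef_pos: [420.2, 311.5, 50.3]
ee_rot: [0.0, 0.03, 1.0, -0.0]
force: [-3.2, -1.6, 5.1]
grip_width: 0.528
grip_force: 31.2
```

Emit:
send_rows([
  {"offset":[0,0,0],"spin":0},
  {"offset":[0,0,0],"spin":0},
  {"offset":[0,0,0],"spin":0},
  {"offset":[0,0,0],"spin":0},
  {"offset":[0,0,0],"spin":0},
  {"offset":[0,0,0],"spin":0},
  {"offset":[0,0,0],"spin":0},
], grip=1)

```text
time_s: 7.07
eef_pos: [419.9, 311.7, 49.3]
ee_rot: [-0.0, 0.03, 1.0, -0.0]
force: [0.2, 0.7, 0.0]
grip_width: 0.999
grip_force: 0.0
```

Emit:
send_rows([
  {"offset":[0,0,1.5],"spin":0},
  {"offset":[0,0,5],"spin":0},
  {"offset":[0,0,8.5],"spin":0},
  {"offset":[1.5,-2.2,11],"spin":0},
  {"offset":[3.5,-5.2,13],"spin":0},
  {"offset":[5.5,-8.2,13],"spin":0},
  {"offset":[7.5,-11.2,13],"spin":0},
  {"offset":[9.5,-14.2,13],"spin":0},
])

```text
time_s: 7.73
eef_pos: [515.6, 168.3, 179.8]
ee_rot: [0.0, 0.03, 1.0, 0.0]
force: [0.5, 1.5, -0.2]
grip_width: 1.0
grip_force: 0.0
```

Emit:
send_rows([
  {"offset":[2,-3,0],"spin":0},
  {"offset":[4,-6,0],"spin":0},
  {"offset":[4.7,-7.0,0],"spin":0},
  {"offset":[4.7,-7.1,0],"spin":0},
  {"offset":[4.7,-7.1,0],"spin":0},
])

```text
time_s: 8.15
eef_pos: [561.6, 98.8, 179.0]
ee_rot: [-0.0, 0.03, 1.0, 0.0]
force: [-0.6, 0.4, 0.6]
grip_width: 0.999
grip_force: 0.0
```

```bash
cat >> h.py <<'E'
def blobs(P,lo,hi,cx,cy,hx,hy,mn=60):
    m=(P[...,2]>lo)&(P[...,2]<hi)&(abs(P[...,1]-cy)<hy)&(abs(P[...,0]-cx)<hx)
    n,l,st,ce=cv2.connectedComponentsWithStats(m.astype(np.uint8))
    for i in range(1,n):
        if st[i,4]>mn:
            Q=P[l==i]; a,b=np.percentile(Q,1,0),np.percentile(Q,99,0); print(lo,st[i,4],np.round(a),np.round(b),'mid',np.round((a+b)/2,1))
E
python3 - <<'E'
from h import *
im,d,M=wshot('w3'); print(M[:3,3]); P=cloud(d,M)
blobs(P,88,100,562,98,40,40); blobs(P,46,60,630,94,40,40); blobs(P,105,122,420,311,60,60)
E
```

```text
[561.62774068  98.75837833 179.00489764]
88 2491 [542.  79.  90.] [582. 118.  95.] mid [561.9  98.4  92.4]
46 629 [607.  73.  46.] [650. 116.  55.] mid [628.6  94.4  50.4]
105 952 [405. 295. 105.] [434. 324. 117.] mid [419.8 309.4 111.5]
```

Emit:
send_rows([
  {"offset":[0,0,-3],"spin":0},
  {"offset":[0,0,-6.5],"spin":0},
  {"offset":[0,0,-10],"spin":0},
  {"offset":[0,0,-13],"spin":0},
  {"offset":[0,0,-14.5],"spin":0},
  {"offset":[0,0,-15],"spin":0},
  {"offset":[0,0,-15],"spin":0},
])

```text
time_s: 8.78
eef_pos: [561.0, 99.9, 28.7]
ee_rot: [-0.001, 0.029, 1.0, 0.0]
force: [0.3, -0.5, 0.3]
grip_width: 1.001
grip_force: 0.0
```

Emit:
send_rows([
  {"offset":[0,0,0],"spin":0},
  {"offset":[0,0,0],"spin":0},
  {"offset":[0,0,0],"spin":0},
  {"offset":[0,0,0],"spin":0},
  {"offset":[0,0,0],"spin":0},
  {"offset":[0,0,0],"spin":0},
  {"offset":[0,0,0],"spin":0},
  {"offset":[0,0,0],"spin":0},
], grip=0.3)

```text
time_s: 9.45
eef_pos: [562.5, 99.0, 30.8]
ee_rot: [0.001, 0.03, 1.0, 0.0]
force: [-1.9, 2.0, 6.1]
grip_width: 0.576
grip_force: 30.4
```

Emit:
send_rows([
  {"offset":[0,0,1],"spin":0},
  {"offset":[0,0,3],"spin":0},
  {"offset":[0,0,5],"spin":0},
  {"offset":[-0.5,2,6],"spin":0},
  {"offset":[-1.2,5,6],"spin":0},
  {"offset":[-1.9,8,6],"spin":0},
  {"offset":[-2.6,11,6],"spin":0},
  {"offset":[-3.3,14,6],"spin":0},
])

```text
time_s: 10.12
eef_pos: [528.5, 240.0, 90.3]
ee_rot: [0.0, 0.03, 1.0, 0.0]
force: [-0.7, 0.3, -0.2]
grip_width: 0.578
grip_force: 31.5
```

Emit:
send_rows([
  {"offset":[-0.7,3,0],"spin":0},
  {"offset":[-1.4,6,0],"spin":0},
  {"offset":[-1.9,7.7,-0.5],"spin":0},
  {"offset":[-1.9,8,-2.5],"spin":0},
  {"offset":[-1.9,8,-4.5],"spin":0},
  {"offset":[-1.9,8,-5.6],"spin":0},
  {"offset":[-1.9,8,-5.9],"spin":0},
  {"offset":[-1.9,8,-5.95],"spin":0},
])

```text
time_s: 10.78
eef_pos: [509.9, 318.7, 30.5]
ee_rot: [-0.0, 0.03, 1.0, 0.0]
force: [-0.0, -0.4, -1.5]
grip_width: 0.575
grip_force: 31.6
```

Emit:
send_rows([
  {"offset":[0,0,-0.05],"spin":0},
  {"offset":[0,0,-0.1],"spin":0},
  {"offset":[0,0,-0.1],"spin":0},
])

```text
time_s: 11.03
eef_pos: [510.2, 318.7, 30.4]
ee_rot: [0.0, 0.03, 1.0, 0.0]
force: [-4.7, -2.0, 7.0]
grip_width: 0.575
grip_force: 32.4
```

Emit:
send_rows([
  {"offset":[0,0,0],"spin":0},
  {"offset":[0,0,0],"spin":0},
  {"offset":[0,0,0],"spin":0},
  {"offset":[0,0,0],"spin":0},
  {"offset":[0,0,0],"spin":0},
  {"offset":[0,0,0],"spin":0},
  {"offset":[0,0,0],"spin":0},
], grip=1)

```text
time_s: 11.62
eef_pos: [509.9, 318.7, 28.8]
ee_rot: [-0.0, 0.03, 1.0, -0.0]
force: [-0.5, 0.6, -0.2]
grip_width: 1.0
grip_force: 0.0
```

Emit:
send_rows([
  {"offset":[0,0,2],"spin":0},
  {"offset":[0,0,5.5],"spin":0},
  {"offset":[0,0,9],"spin":0},
  {"offset":[1.5,-2.8,12],"spin":0},
  {"offset":[3,-5.7,13],"spin":0},
  {"offset":[4.5,-8.5,13],"spin":0},
  {"offset":[6,-11.3,13],"spin":0},
  {"offset":[7.5,-14.2,13],"spin":0},
])

```text
time_s: 12.28
eef_pos: [585.4, 175.5, 159.1]
ee_rot: [0.0, 0.03, 1.0, 0.0]
force: [-0.4, -0.2, -0.5]
grip_width: 1.0
grip_force: 0.0
```

Emit:
send_rows([
  {"offset":[1.5,-2.8,0],"spin":0},
  {"offset":[3,-5.7,0],"spin":0},
  {"offset":[4.2,-8,0],"spin":0},
  {"offset":[4.4,-8.3,0],"spin":0},
  {"offset":[4.4,-8.3,0],"spin":0},
  {"offset":[4.4,-8.3,0],"spin":0},
])

```text
time_s: 12.78
eef_pos: [628.5, 94.3, 158.6]
ee_rot: [-0.0, 0.03, 1.0, 0.0]
force: [0.4, 0.8, -0.5]
grip_width: 1.002
grip_force: 0.0
```

```bash
python3 - <<'E'
from h import *
im,d,M=wshot('w4'); print(M[:3,3]); P=cloud(d,M)
blobs(P,46,60,630,94,40,40); blobs(P,105,122,420,311,60,60); blobs(P,86,100,510,318,50,50)
for r in ctrl.place_of('wrist','cup_center')[:3]: print(r,wplane(r['uv'],28,M))
E
```

```text
[628.54831988  94.34773203 158.63471079]
46 764 [607.  72.  46.] [651. 116.  55.] mid [628.7  94.1  50.6]
86 1508 [491. 295.  86.] [531. 336.  95.] mid [510.6 315.4  90.9]
{'uv': [275.8, 205.9], 'conf': 0.96} [632.23911101  95.40211716  28.        ]
{'uv': [475.1, 219.2], 'conf': 0.96} [657.37806999 298.06282804  28.        ]
{'uv': [401.5, 206.5], 'conf': 0.9} [639.30117506 211.28240023  28.        ]
```

View pics/w4.png

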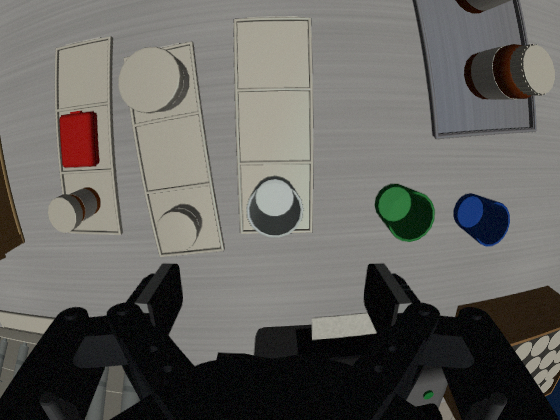

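The cup stands at (275,207) in its cell, and both bottles are upright in the tray at upper right.

Emit:
send_rows([
  {"offset":[0,0,-3],"spin":0},
  {"offset":[0,0,-6.5],"spin":0},
  {"offset":[0,0,-10],"spin":0},
  {"offset":[0,0,-12.5],"spin":0},
  {"offset":[0,0,-14],"spin":0},
  {"offset":[0,0,-14.5],"spin":0},
  {"offset":[0,0,-14.5],"spin":0},
])

```text
time_s: 13.47
eef_pos: [628.1, 94.7, 13.0]
ee_rot: [-0.001, 0.029, 1.0, 0.0]
force: [0.2, 0.2, 0.4]
grip_width: 0.999
grip_force: 0.0
```

Emit:
send_rows([
  {"offset":[0,0,0],"spin":0},
  {"offset":[0,0,0],"spin":0},
  {"offset":[0,0,0],"spin":0},
  {"offset":[0,0,0],"spin":0},
  {"offset":[0,0,0],"spin":0},
  {"offset":[0,0,0],"spin":0},
  {"offset":[0,0,0],"spin":0},
  {"offset":[0,0,0],"spin":0},
], grip=0.3, squeeze=25)

```text
time_s: 14.13
eef_pos: [629.7, 94.1, 15.2]
ee_rot: [0.001, 0.03, 1.0, 0.0]
force: [-0.2, 2.3, 6.0]
grip_width: 0.529
grip_force: 25.1
```

Emit:
send_rows([
  {"offset":[0,0,1],"spin":0},
  {"offset":[0,0,3],"spin":0},
  {"offset":[0,0,6],"spin":0},
  {"offset":[0,0,9],"spin":0},
  {"offset":[-1,0,12],"spin":0},
  {"offset":[-3,0,14],"spin":0},
  {"offset":[-5,0,14],"spin":0},
  {"offset":[-7,0,14],"spin":0},
])

```text
time_s: 14.8
eef_pos: [558.4, 93.6, 155.7]
ee_rot: [0.001, 0.03, 1.0, -0.0]
force: [0.5, -0.0, -1.1]
grip_width: 0.529
grip_force: 25.8
```

Emit:
send_rows([
  {"offset":[-0.8,-2,0],"spin":0},
  {"offset":[-2,-5,0],"spin":0},
  {"offset":[-3.4,-8.5,0],"spin":0},
  {"offset":[-4.8,-12,0],"spin":0},
  {"offset":[-6.2,-15.5,0],"spin":0},
  {"offset":[-7.6,-19,0],"spin":0},
  {"offset":[-9,-22.5,0],"spin":0},
  {"offset":[-10.4,-26,0],"spin":0},
])

```text
time_s: 15.47
eef_pos: [453.7, -167.8, 154.5]
ee_rot: [0.0, 0.03, 1.0, -0.0]
force: [0.7, -0.9, -0.7]
grip_width: 0.528
grip_force: 25.8
```

Emit:
send_rows([
  {"offset":[-0.6,-1.5,0],"spin":0},
  {"offset":[-0.6,-2,0],"spin":0},
  {"offset":[-0.6,-2,0],"spin":0},
  {"offset":[-0.6,-2,0],"spin":0},
])

```text
time_s: 15.8
eef_pos: [449.1, -185.7, 154.0]
ee_rot: [0.0, 0.03, 1.0, 0.0]
force: [-0.0, 0.1, -1.5]
grip_width: 0.529
grip_force: 25.9
```

```bash
python3 - <<'E'
from h import *
im,d,M=wshot('w5'); print(M[:3,3]); P=cloud(d,M)
for r in ctrl.place_of('wrist','cork_pad')[:3]: print(r,wplane(r['uv'],9.5,M))
E
```

```text
[ 449.07979124 -185.67855001  154.0360428 ]
{'uv': [142.4, 204.1], 'conf': 0.97} [ 447.01984152 -313.43344844    9.5       ]
```

View pics/w5.png

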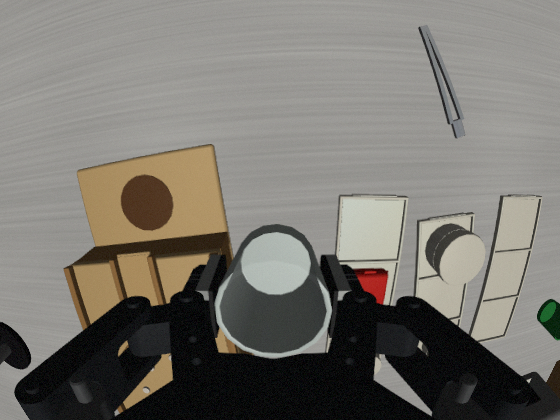

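The cork disc is at (147,202) and the foot's front edge runs (79,171)–(213,146). I'll measure both.

```bash
cat > cork.py <<'E'
from h import *
import sys
def cork(name,seed):
    z=np.load(name+'.npz'); im=z['im'];M=z['M']
    m=(np.abs(cv2.medianBlur(im,5).astype(int)-im[seed[1],seed[0]].astype(int)).sum(-1)<60).astype(np.uint8)
    n,l,st,ce=cv2.connectedComponentsWithStats(m); i=l[seed[1],seed[0]]; print(st[i])
    cs,_=cv2.findContours((l==i).astype(np.uint8),0,1); c=max(cs,key=len)[:,0,:]
    Q=np.array([wplane(p,9.5,M)[:2] for p in c]); (x,y),r=cv2.minEnclosingCircle(Q.astype(np.float32)); print('circle',x,y,r,'bbox mid',(Q.min(0)+Q.max(0))/2,np.ptp(Q,axis=0))
    return M
E
python3 - <<'E'
from cork import *
M=cork('w5',(147,202))
a,b=wplane((79,171),8,M),wplane((213,146),8,M); print(a,b,np.degrees(np.arctan2(b[0]-a[0],a[1]-b[1])))
z=np.load('w5.npz');P=cloud(z['d'],M);print('cork depth',P[202,147],P[204,142])
E
```

```text
[ 121  175   52   55 2201]
circle 445.95135498046875 -309.5057678222656 27.59309196472168 bbox mid [ 445.9328535  -309.64609024] [53.97537082 54.33648941]
[ 407.82336017 -382.4652649     8.        ] [ 398.07248361 -237.77928221    8.        ] -176.14447413975796
cork depth [ 445.13126133 -307.91693236   10.05616386] [ 446.43840552 -312.98739269   11.39092321]
```

Emit:
send_rows([
  {"offset":[0,-2,0],"spin":0.04},
  {"offset":[-0.1,-5,0],"spin":0.08},
  {"offset":[-0.2,-8,0],"spin":0.12},
  {"offset":[-0.3,-11,0],"spin":0.128},
  {"offset":[-0.3,-12.3,0],"spin":0.128},
  {"offset":[-0.3,-12.3,-2],"spin":0.128},
  {"offset":[-0.3,-12.3,-5],"spin":0.128},
  {"offset":[-0.3,-12.3,-8],"spin":0.128},
])

```text
time_s: 16.57
eef_pos: [446.6, -308.5, 73.3]
ee_rot: [0.001, -0.034, 0.999, -0.001]
force: [1.1, 0.4, -1.3]
grip_width: 0.521
grip_force: 26.0
```

Emit:
send_rows([
  {"offset":[0,0,-2],"spin":0},
  {"offset":[0,0,-3.5],"spin":0},
  {"offset":[0,0,-4.6],"spin":0},
  {"offset":[0,0,-5.1],"spin":0},
  {"offset":[0,0,-5.2],"spin":0},
  {"offset":[0,0,-5.3],"spin":0},
  {"offset":[0,0,-5.3],"spin":0},
  {"offset":[0,0,-5.3],"spin":0},
])

```text
time_s: 17.23
eef_pos: [446.5, -309.1, 21.7]
ee_rot: [0.001, -0.034, 0.999, -0.0]
force: [-0.8, 3.9, 5.6]
grip_width: 0.526
grip_force: 26.5
```

Emit:
send_rows([
  {"offset":[0,0,0],"spin":0},
  {"offset":[0,0,0],"spin":0},
  {"offset":[0,0,0],"spin":0},
  {"offset":[0,0,0],"spin":0},
  {"offset":[0,0,0],"spin":0},
  {"offset":[0,0,0],"spin":0},
  {"offset":[0,0,0],"spin":0},
], grip=1)

```text
time_s: 17.82
eef_pos: [445.9, -309.3, 20.8]
ee_rot: [-0.0, -0.034, 0.999, -0.0]
force: [-0.0, 0.1, -0.2]
grip_width: 1.0
grip_force: 0.0
```

Emit:
send_rows([
  {"offset":[0,0,2],"spin":0},
  {"offset":[0,0,5],"spin":0},
  {"offset":[0,0,8.5],"spin":0},
  {"offset":[0,0,12],"spin":0},
  {"offset":[0,1,14],"spin":0},
  {"offset":[0,4,15],"spin":0},
  {"offset":[0,7,15],"spin":0},
  {"offset":[0,7,15],"spin":0},
])

```text
time_s: 18.48
eef_pos: [445.9, -235.5, 171.6]
ee_rot: [0.0, -0.035, 0.999, 0.0]
force: [0.2, -0.5, -0.0]
grip_width: 0.999
grip_force: 0.0
```

```bash
python3 - <<'E'
from h import *
im,d,M=wshot('w6'); print(M[:3,3]); P=cloud(d,M)
blobs(P,50,66,440,-309,35,40)
for r in ctrl.place_of('wrist','cup_center')[:1]: print(r,wplane(r['uv'],34.5,M))
E
```

```text
[ 445.86819009 -235.50151998  171.5669533 ]
50 834 [ 423. -331.   50.] [ 468. -287.   61.] mid [ 445.5 -308.7   55.8]
{'uv': [546.5, 339.2], 'conf': 0.87} [631.87862584 202.5865966   34.5       ]
```

View pics/w6.png

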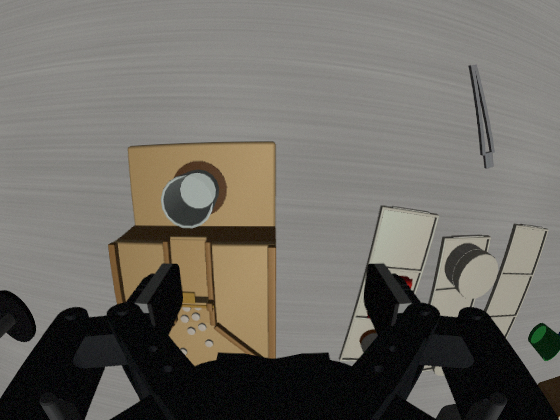

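The cup is centred on the cork: its base is at (198,190) and the rim midpoint is within 1 mm of the pad centre. I'll go back for the squat bottle.

Emit:
send_rows([
  {"offset":[0.3,2,0],"spin":-0.04},
  {"offset":[0.7,5.5,0],"spin":-0.08},
  {"offset":[1.1,9,0],"spin":-0.128},
  {"offset":[1.5,12.5,0],"spin":-0.128},
  {"offset":[1.9,16,0],"spin":-0.128},
  {"offset":[2.3,19.5,0],"spin":-0.128},
  {"offset":[2.7,23,0],"spin":-0.128},
  {"offset":[3.1,26.5,0],"spin":-0.128},
])

```text
time_s: 19.25
eef_pos: [477.3, 26.6, 170.6]
ee_rot: [-0.0, 0.03, 1.0, -0.0]
force: [0.2, -1.1, 0.3]
grip_width: 1.002
grip_force: 0.0
```

Emit:
send_rows([
  {"offset":[0.4,3.5,0],"spin":0},
  {"offset":[0.8,7,0],"spin":0},
  {"offset":[1.2,10.5,0],"spin":0},
  {"offset":[1.6,14,0],"spin":0},
  {"offset":[2,17.5,0],"spin":0},
  {"offset":[2.4,21,0],"spin":0},
  {"offset":[2.8,24.5,0],"spin":0},
  {"offset":[3.1,27,0],"spin":0},
])

```text
time_s: 19.92
eef_pos: [508.5, 297.8, 170.2]
ee_rot: [-0.0, 0.03, 1.0, 0.0]
force: [0.4, 0.7, 0.1]
grip_width: 0.998
grip_force: 0.0
```

Emit:
send_rows([
  {"offset":[0.2,1.7,0],"spin":0},
  {"offset":[0.2,2.1,0],"spin":0},
  {"offset":[0.2,2.1,0],"spin":0},
  {"offset":[0.2,2.1,0],"spin":0},
])

```text
time_s: 20.25
eef_pos: [510.3, 315.6, 170.4]
ee_rot: [-0.0, 0.03, 1.0, -0.0]
force: [-0.1, 0.1, 0.3]
grip_width: 0.999
grip_force: 0.0
```

```bash
python3 - <<'E'
from h import *
im,d,M=wshot('w7'); print(M[:3,3]); P=cloud(d,M)
blobs(P,88,100,510,318,45,45); blobs(P,105,122,420,311,60,60)
E
```

```text
[510.25870448 315.64733489 170.37982919]
88 2681 [490. 297.  90.] [530. 337.  95.] mid [509.7 317.1  92.3]
105 1922 [405. 297. 112.] [434. 325. 117.] mid [419.5 311.  114.4]
```

Emit:
send_rows([
  {"offset":[0,0,-3],"spin":0},
  {"offset":[0,0,-6.5],"spin":0},
  {"offset":[0,0,-10],"spin":0},
  {"offset":[0,0,-12.5],"spin":0},
  {"offset":[0,0,-14],"spin":0},
  {"offset":[0,0,-14.2],"spin":0},
  {"offset":[0,0,-14.2],"spin":0},
])

```text
time_s: 20.88
eef_pos: [510.0, 315.7, 28.7]
ee_rot: [-0.0, 0.03, 1.0, -0.0]
force: [0.3, -0.4, -0.1]
grip_width: 1.002
grip_force: 0.0
```

Emit:
send_rows([
  {"offset":[0,0,0],"spin":0},
  {"offset":[0,0,0],"spin":0},
  {"offset":[0,0,0],"spin":0},
  {"offset":[0,0,0],"spin":0},
  {"offset":[0,0,0],"spin":0},
  {"offset":[0,0,0],"spin":0},
  {"offset":[0,0,0],"spin":0},
  {"offset":[0,0,0],"spin":0},
], grip=0.3, squeeze=30)

```text
time_s: 21.55
eef_pos: [510.6, 316.9, 30.3]
ee_rot: [0.001, 0.03, 1.0, 0.0]
force: [-0.2, -0.5, 5.5]
grip_width: 0.579
grip_force: 30.6
```

Emit:
send_rows([
  {"offset":[0,0,1],"spin":0},
  {"offset":[0,0,3],"spin":0},
  {"offset":[0,0,5],"spin":0},
  {"offset":[0.4,-2,6],"spin":0},
  {"offset":[1.2,-5,6],"spin":0},
  {"offset":[1.9,-8,6],"spin":0},
  {"offset":[2.6,-11,6],"spin":0},
  {"offset":[3.3,-14,6],"spin":0},
])

```text
time_s: 22.22
eef_pos: [543.0, 175.5, 89.7]
ee_rot: [0.0, 0.03, 1.0, 0.0]
force: [0.9, -0.1, -2.1]
grip_width: 0.576
grip_force: 31.4
```

Emit:
send_rows([
  {"offset":[0.7,-3,0],"spin":0},
  {"offset":[1.4,-6,0],"spin":0},
  {"offset":[1.9,-7.6,0],"spin":0},
  {"offset":[1.9,-7.8,-2],"spin":0},
  {"offset":[1.9,-7.8,-4.2],"spin":0},
  {"offset":[1.9,-7.8,-5.6],"spin":0},
  {"offset":[1.9,-7.8,-5.9],"spin":0},
  {"offset":[1.9,-7.8,-5.95],"spin":0},
])

```text
time_s: 22.88
eef_pos: [561.8, 98.6, 29.9]
ee_rot: [-0.0, 0.03, 1.0, -0.0]
force: [-1.2, -0.9, 0.7]
grip_width: 0.58
grip_force: 31.0
```

Emit:
send_rows([
  {"offset":[0,0,-0.05],"spin":0},
  {"offset":[0,0,-0.1],"spin":0},
  {"offset":[0,0,-0.1],"spin":0},
])

```text
time_s: 23.13
eef_pos: [562.1, 98.7, 29.7]
ee_rot: [0.0, 0.03, 1.0, -0.0]
force: [-3.4, -1.2, 7.5]
grip_width: 0.577
grip_force: 31.9
```

Emit:
send_rows([
  {"offset":[0,0,0],"spin":0},
  {"offset":[0,0,0],"spin":0},
  {"offset":[0,0,0],"spin":0},
  {"offset":[0,0,0],"spin":0},
  {"offset":[0,0,0],"spin":0},
  {"offset":[0,0,0],"spin":0},
  {"offset":[0,0,0],"spin":0},
], grip=1)

```text
time_s: 23.72
eef_pos: [561.9, 98.8, 28.3]
ee_rot: [-0.0, 0.03, 1.0, -0.0]
force: [-0.8, 1.2, -0.2]
grip_width: 0.999
grip_force: 0.0
```

Emit:
send_rows([
  {"offset":[0,0,2],"spin":0},
  {"offset":[0,0,5.5],"spin":0},
  {"offset":[0,0,9],"spin":0},
  {"offset":[0,0,12.5],"spin":0},
  {"offset":[-1.5,2.2,15],"spin":0},
  {"offset":[-3.5,5.2,15],"spin":0},
  {"offset":[-5.5,8.2,15],"spin":0},
  {"offset":[-7.5,11.2,15],"spin":0},
])

```text
time_s: 24.38
eef_pos: [485.9, 211.7, 178.7]
ee_rot: [0.0, 0.03, 1.0, 0.0]
force: [0.8, 0.7, 0.3]
grip_width: 1.002
grip_force: 0.0
```

Emit:
send_rows([
  {"offset":[-2,3,0],"spin":0},
  {"offset":[-4,6,0],"spin":0},
  {"offset":[-6,9,0],"spin":0},
  {"offset":[-6.7,9.9,0],"spin":0},
  {"offset":[-6.7,10,0],"spin":0},
  {"offset":[-6.7,10,0],"spin":0},
  {"offset":[-6.7,10,0],"spin":0},
])

```text
time_s: 24.97
eef_pos: [420.7, 309.9, 178.2]
ee_rot: [0.0, 0.03, 1.0, -0.0]
force: [0.5, 0.1, 0.7]
grip_width: 1.001
grip_force: 0.0
```

```bash
python3 - <<'E'
from h import *
im,d,M=wshot('w8'); print(M[:3,3]); P=cloud(d,M)
blobs(P,105,122,420,311,60,60); blobs(P,88,100,562,98,45,45)
E
```

```text
[420.70000277 309.86105481 178.23650958]
105 1648 [404. 296. 106.] [433. 325. 117.] mid [418.4 310.9 111.6]
```

Emit:
send_rows([
  {"offset":[0,0,-2],"spin":0},
  {"offset":[0,0,-5],"spin":0},
  {"offset":[0,0,-8.5],"spin":0},
  {"offset":[0,0,-11.5],"spin":0},
  {"offset":[0,0,-12.8],"spin":0},
  {"offset":[0,0,-13],"spin":0},
  {"offset":[0,0,-13],"spin":0},
])

```text
time_s: 25.6
eef_pos: [420.4, 309.9, 48.0]
ee_rot: [-0.0, 0.031, 1.0, -0.0]
force: [-0.3, 0.8, 1.0]
grip_width: 1.002
grip_force: 0.0
```

Emit:
send_rows([
  {"offset":[0,0,0],"spin":0},
  {"offset":[0,0,0],"spin":0},
  {"offset":[0,0,0],"spin":0},
  {"offset":[0,0,0],"spin":0},
  {"offset":[0,0,0],"spin":0},
  {"offset":[0,0,0],"spin":0},
  {"offset":[0,0,0],"spin":0},
  {"offset":[0,0,0],"spin":0},
], grip=0.3)

```text
time_s: 26.27
eef_pos: [420.6, 311.1, 49.4]
ee_rot: [0.001, 0.03, 1.0, 0.0]
force: [0.3, 0.8, 6.2]
grip_width: 0.53
grip_force: 30.2
```

Emit:
send_rows([
  {"offset":[0,0,1],"spin":0},
  {"offset":[0,0,3],"spin":0},
  {"offset":[0,0,5],"spin":0},
  {"offset":[0.7,-2,6],"spin":0},
  {"offset":[1.8,-5,6],"spin":0},
  {"offset":[2.9,-8,6],"spin":0},
  {"offset":[4,-11,6],"spin":0},
  {"offset":[5.1,-14,6],"spin":0},
])

```text
time_s: 26.93
eef_pos: [470.9, 169.4, 108.9]
ee_rot: [0.0, 0.03, 1.0, -0.0]
force: [0.4, -0.1, -2.0]
grip_width: 0.53
grip_force: 31.3
```

Emit:
send_rows([
  {"offset":[1.1,-3,0],"spin":0},
  {"offset":[2.1,-5.7,0],"spin":0},
  {"offset":[2.5,-6.8,0],"spin":0},
  {"offset":[2.5,-6.9,-2],"spin":0},
  {"offset":[2.5,-6.9,-4.2],"spin":0},
  {"offset":[2.5,-6.9,-5.5],"spin":0},
  {"offset":[2.5,-6.9,-5.9],"spin":0},
  {"offset":[2.5,-6.9,-5.95],"spin":0},
])

```text
time_s: 27.6
eef_pos: [495.6, 102.4, 49.1]
ee_rot: [-0.0, 0.03, 1.0, 0.0]
force: [0.2, 1.3, -2.4]
grip_width: 0.53
grip_force: 31.0
```

Emit:
send_rows([
  {"offset":[0,0,-0.05],"spin":0},
  {"offset":[0,0,-0.1],"spin":0},
  {"offset":[0,0,-0.1],"spin":0},
])

```text
time_s: 27.85
eef_pos: [496.0, 102.2, 48.9]
ee_rot: [0.0, 0.03, 1.0, 0.0]
force: [-2.8, 1.1, 7.6]
grip_width: 0.529
grip_force: 31.8
```

Emit:
send_rows([
  {"offset":[0,0,0],"spin":0},
  {"offset":[0,0,0],"spin":0},
  {"offset":[0,0,0],"spin":0},
  {"offset":[0,0,0],"spin":0},
  {"offset":[0,0,0],"spin":0},
  {"offset":[0,0,0],"spin":0},
  {"offset":[0,0,0],"spin":0},
], grip=1)

```text
time_s: 28.43
eef_pos: [495.9, 101.7, 47.8]
ee_rot: [-0.0, 0.03, 1.0, -0.0]
force: [-0.8, 0.2, -0.0]
grip_width: 1.001
grip_force: 0.0
```

Emit:
send_rows([
  {"offset":[0,0,2],"spin":0},
  {"offset":[0,0,5.5],"spin":0},
  {"offset":[0,0,9],"spin":0},
  {"offset":[0,0,12.5],"spin":0},
  {"offset":[0,0,16],"spin":0},
  {"offset":[0,0,18],"spin":0},
  {"offset":[0,0,18],"spin":0},
  {"offset":[0,0,18],"spin":0},
])

```text
time_s: 29.1
eef_pos: [496.1, 101.7, 228.3]
ee_rot: [0.001, 0.03, 1.0, 0.0]
force: [-0.3, -0.8, -0.7]
grip_width: 1.0
grip_force: 0.0
```

```bash
python3 - <<'E'
from h import *
im,d,M=wshot('w9'); print(M[:3,3]); P=cloud(d,M)
blobs(P,105,122,496,102,60,60); blobs(P,88,100,562,98,30,45); blobs(P,50,66,440,-309,35,45,20)
E
```

```text
[496.05283706 101.74874947 228.28007685]
105 1118 [480.  87. 106.] [508. 115. 117.] mid [493.8 101.1 111.8]
88 1442 [541.  78.  89.] [581. 117.  95.] mid [561.3  97.6  92. ]
```

View pics/w9.png

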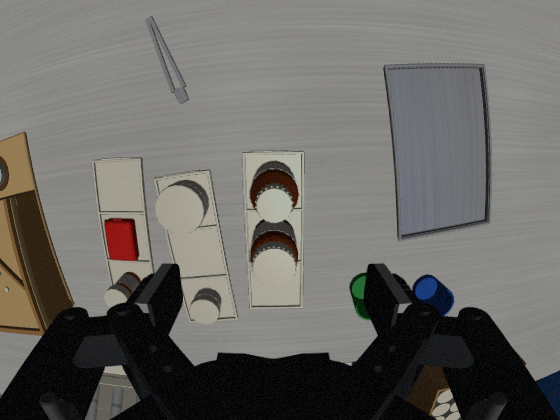

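Both bottles are back upright in their cells, at (274,195) and (274,255), the steel tray is empty, and the neighbouring trays are unchanged. I'm handing in the job.

```bash
python3 -c "
from rig import ctrl
print(ctrl.finish_job())"
```

```text
the job is handed in; nothing more can be done
None
```

I handed the job in at about 29 s: the cup stands about 1 mm from the cork pad's centre, both bottles are upright in their own cells within about 2 mm of where they started, and the jars, vial and pill case look unmoved; no verdict was returned.

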